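# Open the tile cage and hold its sprung gate wide

## Task

Open the sprung gate of the white carrying cage so that a helper can draw the carved tiles out: squeeze the two tabs of the main catch, the one by the gate's free edge, and draw the gate forward until the safety catch stops it, then let the main catch spring back. Then squeeze the two tabs of the safety catch, swing the gate on past its half-way check until it stands wide open, about square to the cage's front, and finish while still holding it there with the gripper, for it swings back when let go. Leave the tools and the bottle on the table where they are.

Things in the scene. Friction and masses are not known exactly. Their poses are not given: they have to be found in the camera images.
- cage: White steel carrying cage, fixed to the table, 220 mm deep, 270 mm wide, 216 mm high, open at the top, three carved stone tiles on edge inside. Origin: on the table at the foot of the gate's hinge axis. The cage lies to its +x and -y; the gate closes the front, which faces -x; z is up. A quadrant plate (radius 105 mm, 26 mm high) lies in front of the hinge.
- gate (a joint): gate angle, rad: 0 shut, grows as the free edge swings out to the front (clockwise from above), stop at 1.65. Hinge spring: rests at 0.10, pulls an open gate back with 0.23 N m at 0.75 and 0.5 N m at 1.5. A check holds the gate at 0.75 (half way); pushing past it takes up to 0.9 N m and is done at 0.95. Beyond, the gate swings back unless held.
- gate_hinge (a point): point on the gate's upright hinge axis at the height of its top rail (216 mm above the table)
- gate_edge (a point): the gate's free upper corner, 256 mm from the hinge, at the top of its rail (216 mm above the table). The gate is a white tube frame with upright bars, 16 mm thick, its underside 35 mm above the table.
- main_catch (a point): centre of the main catch between its two upright steel tabs, 256 mm above the table, on the gate's top rail 215 mm from the hinge: one tab towards the hinge, one towards the free edge. Free once each tab is in 6 mm; clear of its keeper at gate angles of 0.085 and more (released sooner it snaps in again). While it is shut the safety catch frees nothing.
- safety_catch (a point): centre of the safety catch, of the same size, shape and height as the main catch, 108 mm from the hinge. Its longer keeper lets the gate come 0.13 rad ajar and stops it there. Squeeze each tab in 10 mm or more and keep it squeezed until the gate angle is past 0.45, where it is clear. Swinging the gate by this catch takes up to 9 N.
- main_hinge_tab (a joint): Tab of the main catch on the hinge side: plate 24 mm across the gate, 40 mm high (236 to 276 mm above the table); outer faces of the two tabs 54 mm apart at rest, 28 mm squeezed home; spring 3.5 to 7 N. Fixed keepers beside the tabs' feet reach up to 235 mm. Joint = slide, m: 0 sprung out, 0.013 pressed fully towards the other tab
- main_edge_tab (a joint): Tab of the main catch on the free-edge side: plate 24 mm across the gate, 40 mm high (236 to 276 mm above the table); outer faces of the two tabs 54 mm apart at rest, 28 mm squeezed home; spring 3.5 to 7 N. Fixed keepers beside the tabs' feet reach up to 235 mm. Joint = slide, m: 0 sprung out, 0.013 pressed fully towards the other tab
- safety_hinge_tab (a joint): Tab of the safety catch on the hinge side: plate 24 mm across the gate, 40 mm high (236 to 276 mm above the table); outer faces of the two tabs 54 mm apart at rest, 28 mm squeezed home; spring 3.5 to 7 N. Fixed keepers beside the tabs' feet reach up to 235 mm. Joint = slide, m: 0 sprung out, 0.013 pressed fully towards the other tab
- safety_edge_tab (a joint): Tab of the safety catch on the free-edge side: plate 24 mm across the gate, 40 mm high (236 to 276 mm above the table); outer faces of the two tabs 54 mm apart at rest, 28 mm squeezed home; spring 3.5 to 7 N. Fixed keepers beside the tabs' feet reach up to 235 mm. Joint = slide, m: 0 sprung out, 0.013 pressed fully towards the other tab
- flat_chisel: steel chisel 200 mm long, 13 mm thick, lying on the table under the gate's swing (the gate passes over it)
- tooth_chisel: steel toothed chisel 190 mm long, 13 mm thick, lying beside the flat one
- point_chisel: steel point chisel 220 mm long, 13 mm thick, lying on the table
- lump_hammer: carver's lump hammer 240 mm long, 46 mm high, lying on the table
- dust_brush: wooden hand brush 220 mm long, 34 mm high, lying behind the cage
- scraper: flat wooden scraper 200 mm long, 12 mm high, lying on the table
- water_bottle: clear bottle 66 mm across, 210 mm high, standing

How it is judged:
On the way, in this order (a step that is already met when the one before it is completed fails the run):
1. main catch squeezed: both tabs pressed in 5 mm or more, before the gate is past the safety catch (value of joint each of main_hinge_tab, main_edge_tab above 0.005 m and value of joint gate below 0.14 rad), for 0.05 s.
2. gate drawn ajar, resting on the safety catch, main catch let go and sprung out again (value of joint gate between 0.07 and 0.18 rad and value of joint each of main_hinge_tab, main_edge_tab below 0.002 m and value of joint each of safety_hinge_tab, safety_edge_tab below 0.004 m), for 0.1 s.
3. safety catch squeezed: both tabs pressed in 5 mm or more while the gate is still in its keeper (value of joint each of safety_hinge_tab, safety_edge_tab above 0.005 m and value of joint gate below 0.4 rad), for 0.05 s.
4. gate swung past its half-way check (value of joint gate above 0.98 rad), for 0.05 s.
At the end, for the whole second after the job is handed in: The gate stands at 1.25 rad (72 degrees) or wider, still (under 0.1 rad/s), with the fingers bearing on it with over 1 N, through the last second; let go, it would swing back (value of joint gate above 1.25 rad and velocity of joint gate between -0.1 and 0.1 rad/s and contact force between the fingers and gate above 1 N); the arm keeps its last pose, push and grip.
It fails at once if a chisel is moved more than 30 mm (distance of any of flat_chisel, tooth_chisel, point_chisel from where it was at the start of the episode above 0.03 m).
It fails at once if another tool (hammer, brush or scraper) is moved more than 30 mm (distance of any of lump_hammer, dust_brush, scraper from where it was at the start of the episode above 0.03 m).
It fails at once if the bottle is moved more than 30 mm or knocked over (distance of water_bottle from where it was at the start of the episode above 0.03 m or angle between water_bottle's own z axis and vertical above 0.5 rad).
It also fails if it takes over 48 s, if anything falls off the work surface, if the arm or the gripper's body presses on something with over 40 N, if the wrist force passes 120 N, or if a joint passes its speed limit or range.

## Robot

A 6-joint arm with a two-finger parallel gripper is mounted at the origin on the work surface. World frame = base frame: x ahead of the robot, y to its left, z up, the work surface at z = 0. Lengths are in m, angles in rad, forces in N, time in s.
With the tool pointing down it reaches from about 0.35 to 0.775 m from the base axis. Payload 7.3 kg.
Tool frame: the origin (TCP) lies at the very end of the fingers, on their centre line; the grasp point (between the pads) lies 19 mm behind it (robot.pinch_z is the distance from the TCP to the grasp point, in m); z points along the fingers, y is the line along which they close (so a half turn about z gives the same grasp; the last joint's range is limited). The gripper opens to 92 mm and grips with 3 to 60 N. Pads are 19 mm wide; open, the fingers measure 130 mm over their backs; the gripper's body (75 mm by 190 mm) begins 47 mm behind the grasp point.
Start: joints at [-0.146, 0.342, 1.524, -0, 1.275, -0.146], TCP at [0.525, 0, 0.227] pointing down, gripper open.
Joint ranges: [-2.53, 2.53], [-0.77, 2.02], [0.04, 2.7], [-1, 4.14], [0.28, 2.66], [-3.11, 3.11]. Speed limits (rad/s): [2.57, 2.57, 3.14, 3.14, 3.14, 3.14].

## Interface

Orientations are given as [roll, pitch, yaw] about the fixed x, y, z axes, in that order (R = Rz(yaw) Ry(pitch) Rx(roll)).
In Python, from cell import robot gives the robot as it stands.
- The arm moves only by the tool move_arm, never from a script. Its argument "motion" is a list of rows, each a list of 6 numbers: the shift along the tool's x, y, z in units of 0.1 m (1.0 is 0.1 m), then the turn, a rotation vector about the tool's x, y, z in units of pi rad (1.0 is pi rad). In form: [[dx, dy, dz, rx, ry, rz], ...]. A call has 1 to 12 rows; each row is the pose to reach, as a shift and turn from the pose commanded when the call began, along the tool's axes at that moment, turning the shorter way round; what a row does not reach only later rows make up. A row lasts 1/8 s, in which the tool goes at most 62.5 mm and 10.7 degrees, less where a joint would pass 70% of its speed; a pose out of reach is approached as far as the arm can. A call with a number of a shift or a turn outside -1 to 1 is refused whole. A call with a gripper value outside its range is refused whole. "fingers" is the opening, from -1 (shut) to 1 (fully open), set as the call begins (left out, the last holds). The fingers move at their own pace and stop on an object; "newtons" is the grip in N (left out, the last holds). Time passes only in rows, so rows that repeat a pose let the fingers close. It gives the time, the measured TCP pose, the force, the opening and the grip force at its end, in the units of the state.
- robot.observe(): the state, without advancing time (a new reading comes with each control period).
- robot.read_camera(name): name is "scene" or "side" or "wrist"; returns a dict with "image" (480x640x3 uint8, red, green, blue), "range_z" (480x640 float32, m along the optical axis (not along the pixel's ray), 0 where there is no reading), "vfov" (degrees; the focal length in pixels is half the picture's height over the tangent of half this angle, whatever the lens; pixels are square), "cx", "cy" (the principal point, pixels), "k1" (the pictures are not rectified: a ray, as slopes to the right and down, at radius r is drawn at 1 + k1 r^2 times it, then the intrinsics apply), "extrinsics" (4x4, takes a point from camera to world coordinates); the wrist camera has in their place "hand_eye" (4x4, takes a point from camera to tool coordinates, whose origin is the TCP and whose axes are the flange's). Camera axes: x right, y up, looking along -z (the intrinsics and any distortion apply to the point x, -y, -z); pixel columns grow to the right and rows downward; lengths in m; the calibration is good to about 2 mm. A picture is of the moment at which its call begins: read the wrist's pose just before it.
- robot.hand_in(): hands the job in; it is judged then, once.
The state is a dict: "time": time; "qpos": joint angles; "qvel": joint speeds; "joint_efforts": joint torques, N m; "tool_pos": TCP position; "tool_rot": TCP orientation; "contact_force": force on the tool from outside, world axes, zero at the start; "torque": the same for the moment, N m; "opening": finger opening in m; "grip_force": force on a finger pad.
Only numpy, scipy, OpenCV 4.12 (cv2) and the standard library are available. Lean on these libraries where they do the work, as an engineer would, in place of code of your own. Each camera call takes 0.05 s, during which the arm holds its last target. There are 200 camera calls.

## Working session

There is one attempt and no reset: what is moved stays moved. The work goes in short steps, Python scripts to look and compute and a tool call to move; the robot and the scene stay as the last step left them, time stands still between calls to the robot, and variables do not carry over. Pictures are saved under pics/ and viewed, at most 10 in all, crops included, and the job is handed in when it is done.

Besides the shell and the picture viewer there is one more tool, called after "Emit:" as name(argument=value, ...) on one line, values as JSON. move_arm: Moves the arm, as the interface text tells. Shifts and turns lie within -1 to 1; 1 stands for 0.1 m of shift or pi rad of turn. Its arguments: {"type":"object","properties":{"motion":{"type":"array"},"fingers":{"type":"number"},"newtons":{"type":"number"}},"required":["motion"]}

```bash
ls; mkdir -p pics
cat > h.py <<'E'
import numpy as np, cv2
from scipy.spatial.transform import Rotation as R
from cell import robot
def cam(n):
    s=robot.observe(); c=robot.read_camera(n)
    T=c.get("extrinsics")
    if T is None:
        W=np.eye(4); W[:3,:3]=R.from_euler('xyz',s["tool_rot"]).as_matrix(); W[:3,3]=s["tool_pos"]; T=W@np.array(c["hand_eye"])
    c["T"]=np.array(T); c["f"]=240/np.tan(np.radians(c["vfov"])/2); return c
def slopes(c,uv):
    f=c["f"];K=np.array([[f,0,c["cx"]],[0,f,c["cy"]],[0,0,1.]])
    uv=np.asarray(uv,float).reshape(-1,2); d=(uv-[c["cx"],c["cy"]])/f; s=d.copy()
    for _ in range(30): s=d/(1+c["k1"]*(s**2).sum(1,keepdims=True))
    return s
def rays(c,uv):
    s=slopes(c,uv); v=np.c_[s[:,0],-s[:,1],-np.ones(len(s))]
    return c["T"][:3,3], v@c["T"][:3,:3].T
def onplane(c,uv,z):
    o,d=rays(c,uv); return o+d*((z-o[2])/d[:,2])[:,None]
def cloud(c):
    v,u=np.mgrid[:480,:640]; uv=np.c_[u.ravel(),v.ravel()]
    o,d=rays(c,uv); z=c["range_z"].ravel(); P=o+d*z[:,None]; P[z==0]=np.nan
    return P.reshape(480,640,3)
E
python3 - <<'E'
from h import *
for n in("scene","side","wrist"):
    c=cam(n); cv2.imwrite(f"pics/{n}0.png",c["image"][...,::-1]); np.savez(f"{n}0.npz",**{k:np.array(v) for k,v in c.items()})
    print(n,c["vfov"],c["k1"],c["T"].round(3).tolist())
print(robot.observe())
E
```

```text
pics
scene 57.210313288452326 -0.07329331072444967 [[-0.68, -0.57, 0.461, 1.131], [0.733, -0.527, 0.43, 0.466], [-0.002, 0.63, 0.776, 1.087], [0.0, 0.0, 0.0, 1.0]]
side 46.70403141800736 -0.022428980968017088 [[0.747, 0.493, -0.447, -0.03], [-0.665, 0.56, -0.494, -0.687], [0.006, 0.666, 0.746, 1.136], [0.0, 0.0, 0.0, 1.0]]
wrist 67.3464690139682 0.008066475473998812 [[1.0, -0.0, 0.002, 0.525], [-0.0, 0.968, 0.251, 0.067], [-0.002, -0.251, 0.968, 0.384], [0.0, 0.0, 0.0, 1.0]]
{'time': 0.15, 'qpos': array([-1.45960973e-01,  3.42538534e-01,  1.52474871e+00, -1.16666618e-05,
        1.27543004e+00, -1.46010741e-01]), 'qvel': array([-0.00078602, -0.00063358, -0.00334819,  0.00067038, -0.00172677,
       -0.00081996]), 'joint_efforts': array([ 7.52666965e-04, -4.31470585e+01, -2.44352603e+01,  7.18239485e-02,
        5.38185902e-02, -1.32920518e-04]), 'tool_pos': array([5.24707147e-01, 8.22103406e-05, 2.26234220e-01]), 'tool_rot': array([-3.14047837e+00, -1.52586269e-04,  1.57084941e+00]), 'contact_force': array([-0.20513933, -0.34929644,  0.15205006]), 'torque': array([ 0.0204041 ,  0.07898813, -0.03436179]), 'grip_force': 0.0, 'opening': 0.09195909438968482}
```

View pics/scene0.png

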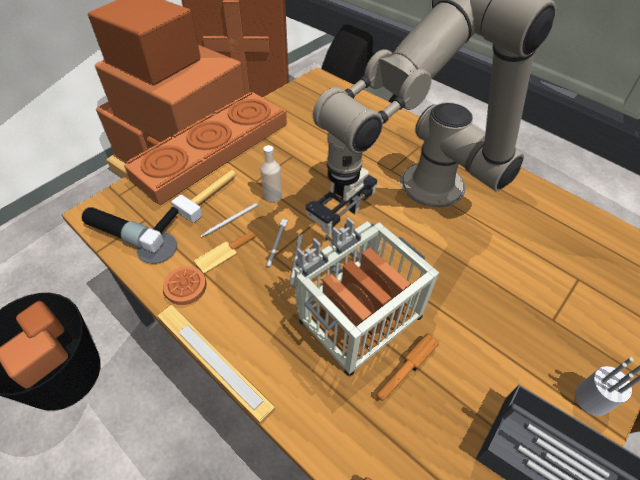

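View pics/side0.png

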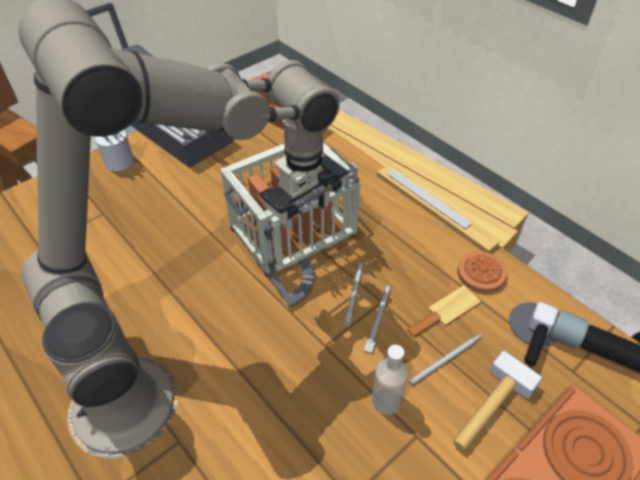

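View pics/wrist0.png

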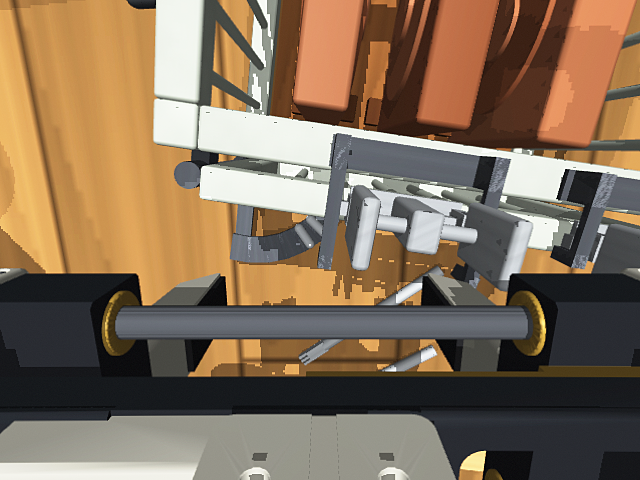

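The wrist picture shows the hinge pin at about (186,173), the gate rail running right from there, the safety catch tabs at (363,228) and (508,245), and the main catch cut off at the right edge. The side view shows the chisels in front of the gate at about (355,295) and (378,320), and the bottle at (390,380).

Run:
```python
from h import *
L=lambda n:{k:(v if v.ndim else v.item()) for k,v in np.load(n+"0.npz").items()}
for n in("wrist","scene"):
    c=L(n);P=cloud(c);z=P[...,2]
    m=((z>.255)&(z<.29)&(P[...,0]>.3)&(P[...,0]<.95)&(P[...,1]>-.05)&(P[...,1]<.3)).astype(np.uint8)
    k,l,s,_=cv2.connectedComponentsWithStats(m)
    for i in range(1,k):
        if s[i,4]>12:
            Q=P[l==i]; print(n,s[i].tolist(),Q.mean(0).round(3),Q.min(0).round(3),Q.max(0).round(3))
    # white rail top z~.216
    im=c["image"].astype(int)
    m=(abs(z-.216)<.004)&(im.min(-1)>150)&(P[...,1]>-.1)&(P[...,1]<.5)&(P[...,0]>.3)&(P[...,0]<.95)
    Q=P[m][:,:2].astype(np.float32); print(n,len(Q),cv2.minAreaRect(Q),cv2.boxPoints(cv2.minAreaRect(Q)).round(3).tolist())
c=L("wrist");print("hinge",onplane(c,[[186,173]],.216),cloud(c)[173,186], "gate rail pts",onplane(c,[[203,166],[201,200]],.216))
# bottle, chisels in side
c=L("side");P=cloud(c)
for p in [(355,295),(378,320),(370,347),(390,350),(398,354),(357,270),(350,325),(387,290)]: print(p,P[p[1],p[0]].round(3))
```

```text
wrist [347, 189, 34, 82, 1873] [0.538 0.042 0.273] [0.534 0.028 0.255] [0.543 0.053 0.278]
wrist [404, 209, 41, 46, 1418] [0.561 0.037 0.258] [0.555 0.028 0.255] [0.568 0.045 0.26 ]
wrist [472, 209, 62, 83, 3236] [0.584 0.035 0.269] [0.581 0.021 0.255] [0.59  0.045 0.278]
wrist [630, 248, 10, 20, 91] [0.641 0.026 0.256] [0.639 0.023 0.255] [0.643 0.031 0.259]
wrist [153, 296, 54, 9, 328] [0.471 0.01  0.258] [0.461 0.008 0.255] [0.48  0.011 0.262]
wrist [442, 297, 53, 8, 312] [0.58  0.01  0.258] [0.571 0.008 0.255] [0.589 0.011 0.262]
wrist [158, 339, 52, 38, 1516] [ 0.478 -0.001  0.277] [ 0.476 -0.011  0.255] [0.48  0.012 0.29 ]
wrist [438, 339, 53, 32, 1383] [ 0.573 -0.     0.276] [ 0.57  -0.011  0.255] [0.574 0.013 0.29 ]
wrist 22689 ((0.552732527256012, 0.055578216910362244), (0.07907837629318237, 0.2289055734872818), 70.50515747070312) [[0.4320000112056732, 0.05700000002980232], [0.6470000147819519, -0.019999999552965164], [0.6740000247955322, 0.054999999701976776], [0.4580000042915344, 0.13099999725818634]]
scene [349, 196, 9, 9, 26] [ 0.48  -0.001  0.274] [ 0.476 -0.01   0.255]
[... 660 characters left out ...]
15527, 0.14061546325683594), (0.23304355144500732, 0.2764418423175812), 81.88072967529297) [[0.44600000977516174, 0.04500000178813934], [0.7200000286102295, 0.006000000052154064], [0.753000020980835, 0.23600000143051147], [0.4790000021457672, 0.2750000059604645]]
hinge [[0.46178488 0.05523072 0.216     ]] [0.45472267 0.0539446  0.19728953] gate rail pts [[0.46986696 0.05839701 0.216     ]
 [0.46760325 0.04276717 0.216     ]]
(355, 295) [ 0.57  -0.127  0.013]
(378, 320) [ 0.559 -0.218  0.016]
(370, 347) [ 0.497 -0.255  0.007]
(390, 350) [ 0.427 -0.362  0.208]
(398, 354) [ 0.433 -0.377  0.207]
(357, 270) [ 0.632 -0.07   0.008]
(350, 325) [ 0.506 -0.177  0.001]
(387, 290) [ 0.64  -0.169  0.015]
```

Emit:
move_arm(motion=[[0, 0, -0.4, 0, 0, 0], [0, 0.2, -0.75, 0, 0, 0.02], [0, 0.7, -0.75, 0, 0, 0.047], [-0.15, 1.0, -0.75, 0, 0, 0.047], [-0.15, 1.0, -0.75, 0, 0, 0.047], [-0.15, 1.0, -0.75, 0, 0, 0.047], [-0.15, 1.0, -0.75, 0, 0, 0.047]], fingers=1, newtons=30)

```text
time: 1.02
tool_pos: [0.6243, -0.0145, 0.3022]
tool_rot: [3.141, -0.0, 1.424]
contact_force: [0.1, -0.3, 0.5]
opening: 0.0918
grip_force: 0.0
```

```bash
cat > m.py <<'E'
from h import *
import sys
s=robot.observe(); print(s["time"],s["tool_pos"].round(4),s["tool_rot"].round(4),s["contact_force"].round(1),s["opening"])
c=cam("wrist");P=cloud(c);z=P[...,2]; cv2.imwrite(sys.argv[1],c["image"][...,::-1])
W=R.from_euler('xyz',s["tool_rot"]).as_matrix()
m=((z>.262)&(z<.285)&(P[...,0]>.4)&(P[...,1]>-.25)&(P[...,1]<.1)).astype(np.uint8)
k,l,st,_=cv2.connectedComponentsWithStats(m)
for i in range(1,k):
    if st[i,4]>150:
        Q=P[l==i]; r=cv2.minAreaRect(Q[:,:2].astype(np.float32)); print(st[i].tolist(),np.median(Q,0).round(4),Q.min(0).round(3),Q.max(0).round(3),"tool:",((Q.mean(0)-s["tool_pos"])@W).round(4))
E
python3 m.py pics/w1.png
```

```text
1.025 [ 0.6243 -0.0145  0.3022] [ 3.1414e+00 -1.0000e-04  1.4235e+00] [ 0.1 -0.3  0.5] 0.09175909816216733
[135, 172, 27, 48, 1010] [0.5406 0.0409 0.2745] [0.534 0.029 0.262] [0.543 0.052 0.278] tool: [ 0.0424 -0.0912  0.0299]
[229, 173, 19, 48, 749] [0.5873 0.0337 0.2754] [0.581 0.021 0.262] [0.59  0.045 0.278] tool: [ 0.0422 -0.044   0.0286]
[342, 173, 14, 48, 573] [0.6437 0.0257 0.2758] [0.64  0.013 0.262] [0.648 0.036 0.278] tool: [0.0423 0.0134 0.027 ]
[428, 173, 22, 48, 830] [0.6899 0.0183 0.2752] [0.687 0.006 0.262] [0.696 0.029 0.278] tool: [0.042  0.0604 0.0292]
```

View pics/w1.png

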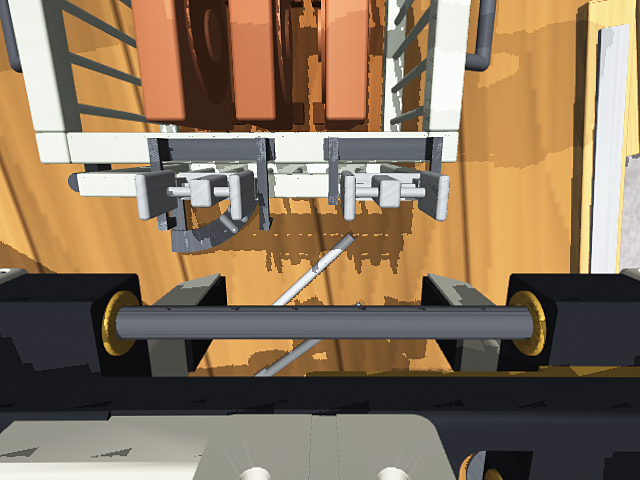

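Emit:
move_arm(motion=[[0.2, 0.2, 0, 0, 0, 0], [0.42, 0.37, 0, 0, 0, 0], [0.42, 0.37, 0, 0, 0, 0], [0.42, 0.37, 0.2, 0, 0, 0], [0.42, 0.37, 0.4, 0, 0, 0], [0.42, 0.37, 0.6, 0, 0, 0], [0.42, 0.37, 0.6, 0, 0, 0], [0.42, 0.37, 0.6, 0, 0, 0]])

```text
time: 2.08
tool_pos: [0.6678, 0.0209, 0.2431]
tool_rot: [3.14, -0.0, 1.423]
contact_force: [-0.3, -0.4, 0.1]
opening: 0.0918
grip_force: 0.0
```

Emit:
move_arm(motion=[[0, 0, 0, 0, 0, 0], [0, 0, 0, 0, 0, 0], [0, 0, 0, 0, 0, 0], [0, 0, 0, 0, 0, 0], [0, 0, 0, 0, 0, 0], [0, 0, 0, 0, 0, 0]], fingers=-1, newtons=25)

```text
time: 2.82
tool_pos: [0.6678, 0.0211, 0.2418]
tool_rot: [3.141, -0.0, 1.423]
contact_force: [-0.6, -0.4, 1.7]
opening: 0.0362
grip_force: 5.7
```

Emit:
move_arm(motion=[[0, 0, 0, 0, 0, 0], [0, 0, 0, 0, 0, 0], [0, 0, 0, 0, 0, 0]])

```text
time: 3.2
tool_pos: [0.6674, 0.0212, 0.2421]
tool_rot: [-3.141, 0.0, 1.423]
contact_force: [-4.5, 0.6, 5.0]
opening: 0.0266
grip_force: 25.0
```

Emit:
move_arm(motion=[[-0.08, 0, 0, 0, 0, 0.012], [-0.16, -0.01, 0, 0, 0, 0.024], [-0.255, -0.015, 0, 0, 0, 0.038], [-0.255, -0.015, 0, 0, 0, 0.038], [-0.255, -0.015, 0, 0, 0, 0.038]])

```text
time: 3.82
tool_pos: [0.662, -0.0039, 0.2421]
tool_rot: [-3.141, -0.0, 1.302]
contact_force: [-5.3, 2.7, 5.6]
opening: 0.0267
grip_force: 25.0
```

Emit:
move_arm(motion=[[0, 0, 0, 0, 0, 0], [0, 0, 0, 0, 0, 0], [0, 0, 0, 0, 0, 0], [0, 0, 0, 0, 0, 0], [0, 0, 0, 0, 0, 0], [0, 0, 0, 0, 0, 0], [0, 0, 0, 0, 0, 0], [0, 0, 0, 0, 0, 0]], fingers=1)

```text
time: 4.82
tool_pos: [0.6626, -0.0039, 0.2417]
tool_rot: [3.141, 0.0, 1.304]
contact_force: [-0.6, -0.2, -0.5]
opening: 0.0917
grip_force: 0.0
```

Emit:
move_arm(motion=[[0, 0, -0.3, 0, 0, 0], [0, 0, -0.6, 0, 0, 0], [-0.2, -0.6, -0.6, 0, 0, 0], [-0.42, -1.0, -0.6, 0, 0, 0], [-0.42, -1.0, -0.6, 0, 0, 0], [-0.42, -1.0, -0.6, 0, 0, 0]])

```text
time: 5.58
tool_pos: [0.5557, -0.0181, 0.3024]
tool_rot: [3.14, -0.0, 1.304]
contact_force: [1.1, -1.2, 0.8]
opening: 0.0918
grip_force: 0.0
```

```bash
python3 m.py pics/w2.png
```

```text
5.575 [ 0.5557 -0.0181  0.3024] [ 3.1398e+00 -3.0000e-04  1.3035e+00] [ 1.1 -1.2  0.8] 0.09177033697399639
[255, 172, 16, 48, 672] [0.5373 0.0315 0.2756] [0.531 0.019 0.262] [0.542 0.043 0.278] tool: [ 0.0428 -0.0309  0.0282]
[347, 172, 14, 48, 590] [0.5822 0.0193 0.2758] [0.577 0.007 0.262] [0.588 0.03  0.278] tool: [0.0429 0.0158 0.0275]
[451, 172, 25, 47, 895] [0.6379 0.004  0.2749] [ 0.633 -0.008  0.262] [0.645 0.015 0.278] tool: [0.0429 0.0735 0.0299]
[539, 172, 32, 47, 1169] [ 0.684  -0.0088  0.2734] [ 0.68  -0.021  0.262] [0.691 0.002 0.278] tool: [0.0427 0.1214 0.0309]
```

View pics/w2.png

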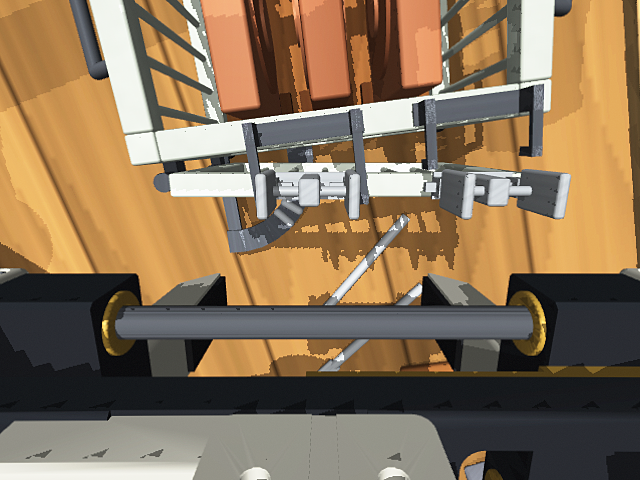

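The gate now stands ajar and clear of the main keeper, with the main tabs (460–565,195) sprung out. The safety catch is at about (308,192), square to the tool.

Emit:
move_arm(motion=[[0.2, -0.07, 0, 0, 0, 0], [0.43, -0.07, 0, 0, 0, 0], [0.43, -0.07, 0, 0, 0, 0], [0.43, -0.07, 0.2, 0, 0, 0], [0.43, -0.07, 0.4, 0, 0, 0], [0.43, -0.07, 0.6, 0, 0, 0], [0.43, -0.07, 0.6, 0, 0, 0], [0.43, -0.07, 0.6, 0, 0, 0]])

```text
time: 6.62
tool_pos: [0.5603, 0.0249, 0.2424]
tool_rot: [3.14, -0.0, 1.304]
contact_force: [0.1, -0.8, 0.1]
opening: 0.0917
grip_force: 0.0
```

Emit:
move_arm(motion=[[0, 0, 0, 0, 0, 0], [0, 0, 0, 0, 0, 0], [0, 0, 0, 0, 0, 0], [0, 0, 0, 0, 0, 0], [0, 0, 0, 0, 0, 0], [0, 0, 0, 0, 0, 0], [0, 0, 0, 0, 0, 0], [0, 0, 0, 0, 0, 0], [0, 0, 0, 0, 0, 0]], fingers=-1, newtons=50)

```text
time: 7.75
tool_pos: [0.5591, 0.0256, 0.2426]
tool_rot: [-3.141, -0.0, 1.304]
contact_force: [-3.7, 0.6, 6.5]
opening: 0.025
grip_force: 50.1
```

Emit:
move_arm(motion=[[-0.086, -0.003, 0, 0, 0, 0.0255], [-0.172, -0.014, 0, 0, 0, 0.051], [-0.257, -0.031, 0, 0, 0, 0.0765], [-0.34, -0.055, 0, 0, 0, 0.102], [-0.421, -0.085, 0, 0, 0, 0.1275], [-0.499, -0.122, 0, 0, 0, 0.153], [-0.574, -0.165, 0, 0, 0, 0.178], [-0.645, -0.214, 0, 0, 0, 0.204], [-0.712, -0.268, 0, 0, 0, 0.229], [-0.775, -0.328, 0, 0, 0, 0.255], [-0.832, -0.392, 0, 0, 0, 0.28], [-0.885, -0.461, 0, 0, 0, 0.3055]])

```text
time: 9.25
tool_pos: [0.4924, -0.0477, 0.2426]
tool_rot: [3.141, -0.003, 0.342]
contact_force: [1.1, 2.5, 5.1]
opening: 0.0251
grip_force: 50.1
```

Emit:
move_arm(motion=[[-0.086, -0.003, 0, 0, 0, 0.0255], [-0.172, -0.014, 0, 0, 0, 0.051], [-0.257, -0.031, 0, 0, 0, 0.0765], [-0.34, -0.055, 0, 0, 0, 0.102], [-0.4, -0.077, 0, 0, 0, 0.121], [-0.4, -0.077, 0, 0, 0, 0.121], [-0.4, -0.077, 0, 0, 0, 0.121], [-0.4, -0.077, 0, 0, 0, 0.121]])

```text
time: 10.25
tool_pos: [0.4528, -0.0544, 0.2426]
tool_rot: [3.141, -0.003, -0.035]
contact_force: [2.1, 0.1, 7.5]
opening: 0.025
grip_force: 50.1
```

```bash
python3 m.py pics/w3.png
```

```text
10.25 [ 0.4528 -0.0544  0.2426] [ 3.1409e+00 -3.0000e-03 -3.4500e-02] [2.1 0.1 7.5] 0.025011168810886625
[517, 284, 35, 21, 433] [ 0.4623 -0.1364  0.271 ] [ 0.459 -0.141  0.262] [ 0.464 -0.134  0.277] tool: [ 0.0122  0.0821 -0.0278]
[267, 287, 38, 18, 591] [ 0.4648 -0.0405  0.2701] [ 0.46  -0.047  0.262] [ 0.466 -0.032  0.278] tool: [ 0.0114 -0.0139 -0.0273]
[342, 286, 39, 19, 608] [ 0.4637 -0.0698  0.2701] [ 0.457 -0.079  0.262] [ 0.465 -0.063  0.278] tool: [ 0.0115  0.0148 -0.0273]
[289, 339, 17, 23, 274] [ 0.4463 -0.0442  0.2762] [ 0.442 -0.047  0.267] [ 0.454 -0.042  0.285] tool: [-0.0067 -0.0099 -0.0342]
[343, 339, 16, 21, 257] [ 0.4457 -0.0654  0.2762] [ 0.441 -0.068  0.27 ] [ 0.453 -0.062  0.285] tool: [-0.0065  0.0112 -0.0343]
[526, 339, 20, 15, 265] [ 0.4432 -0.1366  0.2757] [ 0.439 -0.141  0.272] [ 0.447 -0.134  0.278] tool: [-0.0067  0.0828 -0.0329]
```

View pics/w3.png

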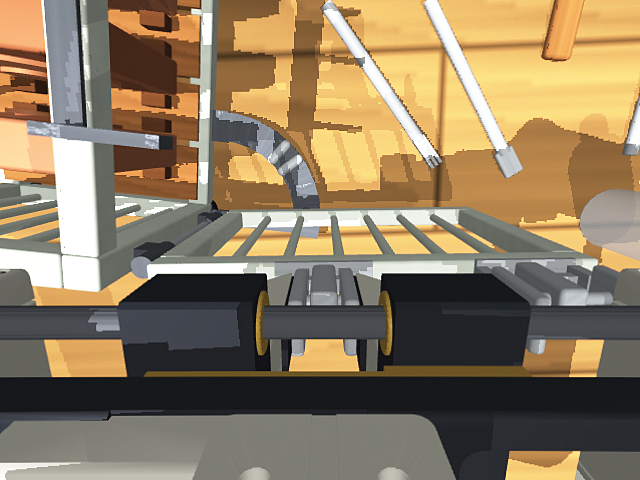

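The gate stands open, square to the cage front, with the safety tabs gripped at about (322,320) and the chisels and bottle untouched. I'll ease the grip and slide down, so the fingertips also bear on the gate rail itself.

Emit:
move_arm(motion=[[0, 0, 0, 0, 0, 0], [0, 0, 0, 0, 0, 0], [0, 0, 0.04, 0, 0, 0], [0, 0, 0.08, 0, 0, 0], [0, 0, 0.12, 0, 0, 0], [0, 0, 0.16, 0, 0, 0], [0, 0, 0.16, 0, 0, 0]], newtons=15)

```text
time: 11.18
tool_pos: [0.4545, -0.0544, 0.2289]
tool_rot: [3.14, -0.009, -0.034]
contact_force: [1.7, 1.5, 21.6]
opening: 0.028
grip_force: 22.7
```

Emit:
move_arm(motion=[[0, 0, 0.03, 0, 0, 0], [0, 0, 0.06, 0, 0, 0], [0, 0, 0.06, 0, 0, 0], [0, 0, 0.06, 0, 0, 0]])

```text
time: 11.68
tool_pos: [0.4576, -0.0545, 0.2282]
tool_rot: [3.139, -0.02, -0.033]
contact_force: [-1.9, 6.0, 54.0]
opening: 0.0286
grip_force: 38.6
```

Emit:
move_arm(motion=[[0, 0, 0.02, 0, 0, 0], [0, 0, 0.04, 0, 0, 0], [0, 0, 0.04, 0, 0, 0], [0, 0, 0.04, 0, 0, 0]])

```text
time: 12.18
tool_pos: [0.4597, -0.0545, 0.2278]
tool_rot: [3.138, -0.028, -0.033]
contact_force: [-3.2, 9.1, 75.2]
opening: 0.0296
grip_force: 49.9
```

Emit:
move_arm(motion=[[0, 0, -0.03, 0, 0, 0], [0, 0, -0.06, 0, 0, 0], [0, 0, -0.06, 0, 0, 0], [0, 0, -0.06, 0, 0, 0], [0, 0, -0.06, 0, 0, 0], [0, 0, -0.06, 0, 0, 0]])

```text
time: 12.92
tool_pos: [0.4565, -0.0545, 0.2282]
tool_rot: [3.139, -0.016, -0.034]
contact_force: [-1.0, 4.1, 40.0]
opening: 0.0284
grip_force: 40.4
```

```bash
python3 m.py pics/w4.png
python3 - <<'E'
from h import *
cv2.imwrite("pics/side1.png",cam("side")["image"][...,::-1])
E
```

```text
12.925 [ 0.4565 -0.0545  0.2282] [ 3.1393 -0.0162 -0.0338] [-1.   4.1 40. ] 0.028381229633576727
[536, 280, 42, 25, 766] [ 0.4719 -0.1352  0.2702] [ 0.465 -0.14   0.262] [ 0.474 -0.134  0.278] tool: [ 0.0183  0.0809 -0.0413]
[343, 292, 18, 13, 189] [ 0.471  -0.0653  0.2672] [ 0.467 -0.068  0.262] [ 0.472 -0.063  0.274] tool: [ 0.0154  0.0104 -0.0388]
[271, 339, 34, 32, 1009] [ 0.4547 -0.0425  0.2757] [ 0.447 -0.047  0.262] [ 0.465 -0.038  0.285] tool: [-0.0014 -0.0118 -0.0475]
[346, 339, 31, 32, 902] [ 0.4543 -0.0679  0.2758] [ 0.446 -0.072  0.266] [ 0.464 -0.063  0.285] tool: [-0.001   0.0136 -0.0479]
[537, 339, 37, 20, 473] [ 0.4533 -0.1361  0.2754] [ 0.45  -0.141  0.263] [ 0.458 -0.134  0.278] tool: [ 0.0005  0.0823 -0.0458]
```

View pics/side1.png

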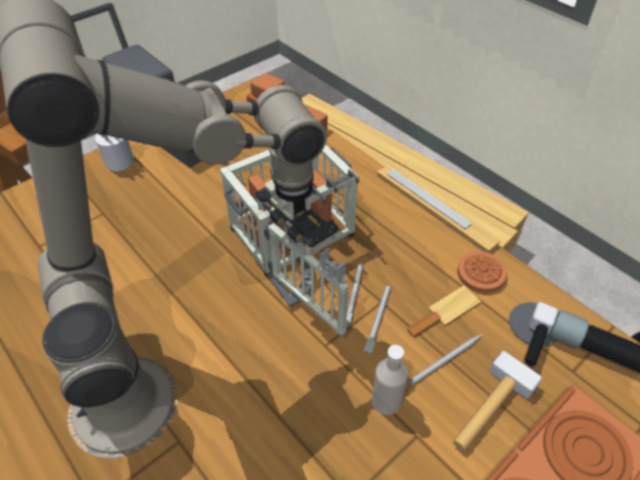

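View pics/w4.png

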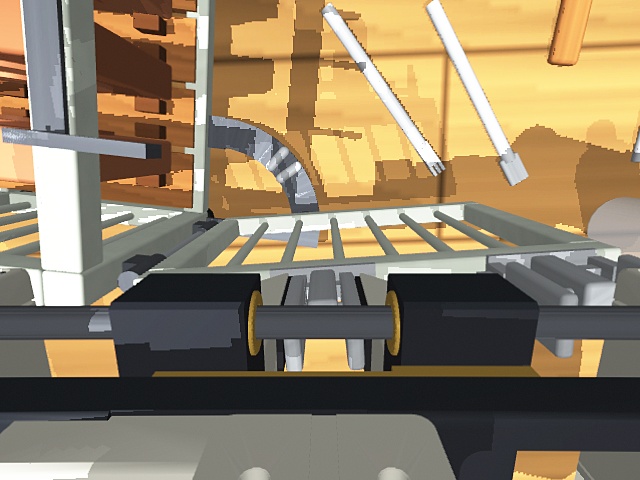

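Both views show the gate square to the front and the tools and bottle in their places. The chisels lie at (358,290) and (378,318) in the side view. I'll ease the push slightly, let it settle and hand in.

Emit:
move_arm(motion=[[0, 0, -0.03, 0, 0, 0], [0, 0, -0.03, 0, 0, 0], [0, 0, -0.03, 0, 0, 0], [0, 0, -0.03, 0, 0, 0], [0, 0, -0.03, 0, 0, 0], [0, 0, -0.03, 0, 0, 0], [0, 0, -0.03, 0, 0, 0], [0, 0, -0.03, 0, 0, 0]], newtons=20)

```text
time: 14.02
tool_pos: [0.4549, -0.0544, 0.2285]
tool_rot: [3.14, -0.01, -0.034]
contact_force: [1.3, 2.4, 23.5]
opening: 0.0281
grip_force: 37.1
```

```bash
python3 -c "
from cell import robot
print(robot.observe()['qvel'].round(4)); print(robot.hand_in())"
```

```text
[-0.0003 -0.0024 -0.0013 -0.0007 -0.001   0.0016]
the job is handed in; nothing more can be done
None
```

I opened both catches in order, and the gate stood wide open at about 1.4 rad (estimated from the tool pose), still in the gripper when I handed in at 14 s; the chisels and bottle had not visibly moved, and no verdict came back.

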